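# Reverse a row of parts onto the test rack

### The job

Move the three parts from the aluminium pick-up rack to the dark blue test rack, in reverse order: the part now nearest the robot goes into the test rack's far bay, the middle one into the middle bay, and the one now farthest from the robot into the near bay. Set each part down upright on the middle of the pale pad in its bay, without knocking any part over on the way.

Things in the scene. Friction and masses are not known exactly. Their poses are not given: they have to be found in the camera images.
- pickup_rack: bare aluminium rack, fixed, 160 mm (x) by 84 mm (y), plate top 12 mm above the bench, end cheeks rising to 22 mm. Three coloured carriers stand on it in a row along its x, centred at x = +50, 0, -50 mm, y = 0; +x is its far end, -x its near end as the robot sees it. Which carrier, with its part, is where varies. Origin: middle of its underside, on the bench.
- test_rack: dark blue rack, fixed, 160 mm (x) by 84 mm (y), floor 12 mm above the bench, end cheeks to 22 mm. Ribs (3 mm wide, 7 mm high, along y) part it into three empty bays 47 mm wide, open at +y and -y, centred at x = +50, 0, -50 mm, y = 0, each with a flat pale pad (36 x 50 mm) in its middle; +x is its far end as the robot sees it. Origin: middle of its underside, on the bench.
- capacitor: blue can capacitor standing upright, 30 mm diameter, 44 mm tall, loose. Origin: centre of its underside, z up.
- battery: small block battery, orange and black, standing upright with its two terminals on top, 18 mm (its x) by 26 mm (its y), 49 mm tall, loose. It stands with its y roughly along the carrier's y. Origin: centre of its underside, z up.
- heatsink: grey finned heatsink, 36 mm (its x, along the fins) by 46 mm (its y, across the fins), 25 mm tall, base 5 mm thick, fins up, loose. It stands with its y roughly along the carrier's y; grasp it across the fins, by the two outer ones. Origin: centre of its underside, z up.
- carrier_yellow: yellow plastic carrier plate fixed on the pick-up rack, 48 mm (x) by 60 mm (y), 6 mm thick, with a 3 mm wide, 4 mm high rim along each of its two sides towards its neighbours; the ends at +y and -y are open. Holds the capacitor at the start. Origin: middle of its underside; axes as the pick-up rack's. It stays where it is.
- carrier_green: green plastic carrier plate fixed on the pick-up rack, 48 mm (x) by 60 mm (y), 6 mm thick, with a 3 mm wide, 4 mm high rim along each of its two sides towards its neighbours; the ends at +y and -y are open. Holds the battery at the start. Origin: middle of its underside; axes as the pick-up rack's. It stays where it is.
- carrier_red: red plastic carrier plate fixed on the pick-up rack, 48 mm (x) by 60 mm (y), 6 mm thick, with a 3 mm wide, 4 mm high rim along each of its two sides towards its neighbours; the ends at +y and -y are open. Holds the heatsink at the start. Origin: middle of its underside; axes as the pick-up rack's. It stays where it is.

How it is judged:
By the outcome, as a careful person would: the job done as asked, in the order asked, and still so for the second after the job is handed in, with the robot touching nothing.
It also fails if it takes over 72 s, if anything falls off the work surface, if the arm or the gripper's body presses on something with over 40 N, if the wrist force passes 120 N, or if a joint passes its speed limit or range.

### The arm

A 6-joint arm with a two-finger parallel gripper is mounted at the origin on a cart in front of the work surface, level with it; the furniture and walls round the work are solid. World frame = base frame: x ahead of the robot, y to its left, z up, the work surface at z = 0. Lengths are in mm, angles in rad, forces in N, time in s.
With the tool pointing down it reaches from about 350 to 975 mm from the base axis. Payload 7.1 kg.
Tool frame: the origin (TCP) lies on the front face of the gripper's body, between the roots of the fingers; the fingertips stand 80 mm ahead of it and the grasp point (between the pads) lies 61 mm ahead of it (env.tips_ahead is the distance from the TCP to the fingertips, in mm); z points along the fingers, y is the line along which they close (so a half turn about z gives the same grasp; the last joint's range is limited). The gripper opens to 88 mm and grips with 3 to 60 N. Pads are 20 mm wide; open, the fingers measure 115 mm over their backs; the gripper's body (75 mm by 178 mm) begins 61 mm behind the grasp point.
Start: joints at [1.21, 0.423, 1.63, -0, 1.089, -0.019], TCP at [209.458, 588.84, 302.675] pointing down, gripper open.
Joint ranges: [-3, 3], [-0.9, 2.11], [0.09, 2.58], [-1.31, 4.45], [0.11, 2.69], [-2.54, 2.54]. Speed limits (rad/s): [2.39, 2.39, 3.01, 3.14, 3.14, 3.14].

### API

Orientations are given as a unit quaternion [x, y, z, w].
In Python, from station import env, set_gripper, viewer, workorder gives the robot as it stands. Calls block until the motion is done:
- env.reach(position, orientation): joint-space move of the TCP to a pose.
- env.move_l(position, rot=None, rate=150, f_stop=None): straight line of the TCP; rot=None keeps the orientation; rate is the mean speed in mm/s. With f_stop (N) it stops when the force on the tool has changed by that much, and returns True; else False.
- env.move_joints(angles): joint-space move.
- set_gripper(opening): finger opening in mm; the grip force is fixed at half the most; returns when the fingers have stopped.
- env.hold(seconds).
- env.ik(position, orientation): joint angles nearest the present ones, or None.
- env.read_state(): the state.
- viewer.camera(name): name is "side" or "top" or "wrist"; returns the picture (400x640x3 uint8, blue, green, red); there is no depth.
- viewer.camera_params(name): a dict with "fx", "fy", "cx", "cy" (pixels), "pose" (4x4, takes a point from camera to world coordinates); the wrist camera has in their place "tool_from_camera" (4x4, takes a point from camera to tool coordinates, whose origin is the TCP and whose axes are the flange's). Camera axes: x right, y up, looking along -z (the intrinsics and any distortion apply to the point x, -y, -z); pixel columns grow to the right and rows downward; lengths in mm; the calibration is good to about 2 mm. The wrist camera is an equidistant fisheye: a pixel r from the principal point sees the ray r / f radians off the axis. A picture is of the moment at which its call begins: read the wrist's pose just before it. camera_params takes no time and is no camera call.
A pose or a line that the arm cannot do raises env.IKError and nothing moves.
- workorder.sign_off(): hands the job in; it is judged then, once.
The state is a dict: "time_s": time; "qpos": joint angles; "dq": joint speeds; "tau": joint torques, N m; "tool_pos": TCP position; "orientation": TCP orientation; "force": force on the tool from outside, world axes, zero at the start; "wrist_torque": the same for the moment, N m; "width": finger opening in mm; "grip_force": force on a finger pad.
Only numpy, scipy, OpenCV 4.12 (cv2) and the standard library are available. Lean on these libraries where they do the work, as an engineer would, in place of code of your own. Each camera call takes 0.05 s, during which the arm holds its last target. There are 200 camera calls.

## Working session

There is one attempt and no reset: what is moved stays moved. The work goes in short steps, each a Python script; the robot and the scene stay as the last script left them, time stands still between calls to the robot, and variables do not carry over. Pictures are saved under pics/ and viewed, at most 14 in all, crops included, and the job is handed in when it is done.

```bash
ls; mkdir -p pics; python3 - <<'E'
from station import env, viewer
import cv2, numpy as np
np.set_printoptions(precision=3,suppress=True)
for n in ["side","top","wrist"]:
    im=viewer.camera(n); cv2.imwrite(f"pics/a_{n}.png",im)
    p=viewer.camera_params(n); print(n,p)
s=env.read_state(); print(s)
E
```

```text
pics
side {'fx': 491.7337482016155, 'fy': 491.7337482016155, 'cx': 321.69206776143864, 'cy': 205.7763828949975, 'pose': array([[   0.842,    0.203,   -0.5  ,  100.507],
       [  -0.539,    0.331,   -0.774, -289.192],
       [   0.008,    0.921,    0.388,  375.507],
       [   0.   ,    0.   ,    0.   ,    1.   ]])}
top {'fx': 456.6319378459381, 'fy': 456.6319378459381, 'cx': 318.52557553621125, 'cy': 194.89969550700079, 'pose': array([[ -0.   ,   0.988,  -0.154, 383.436],
       [ -1.   ,   0.002,   0.018, 369.718],
       [  0.018,   0.154,   0.988, 873.524],
       [  0.   ,   0.   ,   0.   ,   1.   ]])}
wrist {'fx': 309.70691628693146, 'fy': 309.70691628693146, 'cx': 320.90751800266713, 'cy': 201.3401696972546, 'tool_from_camera': array([[  0.   ,   0.962,   0.274,  74.11 ],
       [  1.   ,  -0.   ,  -0.   ,  -0.814],
       [ -0.   ,   0.274,  -0.962, -81.124],
       [  0.   ,   0.   ,   0.   ,   1.   ]])}
{'time_s': 0.15, 'qpos': array([ 1.21 ,  0.424,  1.63 ,  0.   ,  1.089, -0.019]), 'dq': array([ 0.   , -0.002, -0.001,  0.001, -0.002, -0.001]), 'tau': array([ -0.001, -54.498, -27.392,   0.064,   0.02 ,  -0.   ]), 'tool_pos': array([209.337, 588.563, 302.082]), 'orientation': array([ 0.17 ,  0.985, -0.001, -0.   ]), 'force': array([-0.022,  0.029, -1.098]), 'wrist_torque': array([-0.055, -0.011, -0.003]), 'grip_force': 0.0, 'width': 87.67299142109046}
```

View pics/a_top.png

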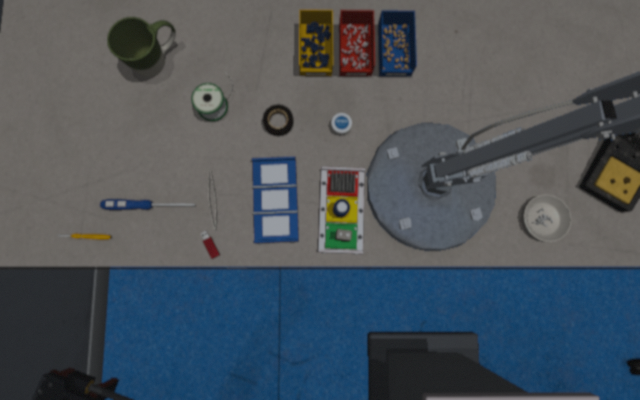

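View pics/a_side.png

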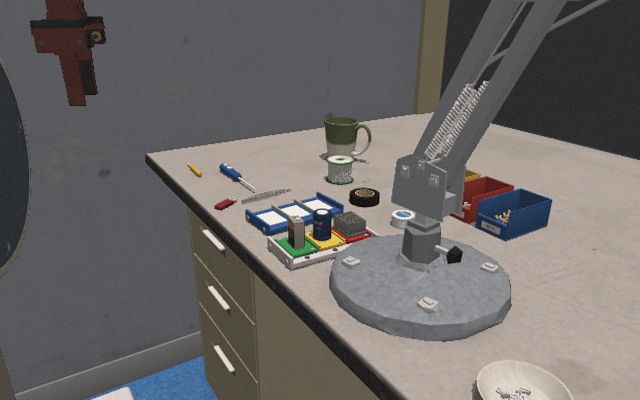

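The top view shows the pick-up rack at px (342,210), with the heatsink on red at the far end (342,182), the capacitor on yellow in the middle (341,208) and the battery on green at the near end (343,236). The test rack's pads are at (273,174), (273,199) and (273,226). The side view confirms this, with the lamp to the right of the racks. Next I'll measure the racks.

```bash
cat > h.py <<'E'
from station import env, viewer, set_gripper
import cv2, numpy as np
from scipy.spatial.transform import Rotation as R
np.set_printoptions(precision=2,suppress=True)
def snap(name, save=None):
    s=env.read_state(); p=viewer.camera_params(name); im=viewer.camera(name)
    if name=="wrist":
        T=np.eye(4); T[:3,:3]=R.from_quat(s["orientation"]).as_matrix(); T[:3,3]=s["tool_pos"]
        p["pose"]=T@p["tool_from_camera"]
    if save: cv2.imwrite(f"pics/{save}.png",im)
    return im,p,name=="wrist"
def cast(px,z,p,fish):
    u=(np.atleast_2d(px)-[p["cx"],p["cy"]])/[p["fx"],p["fy"]]
    if fish:
        r=np.linalg.norm(u,axis=1,keepdims=True)+1e-9
        d=np.c_[u/r*np.sin(r),np.cos(r)]
    else: d=np.c_[u,np.ones(len(u))]
    d=d*[1,-1,-1]@p["pose"][:3,:3].T; o=p["pose"][:3,3]
    return (o+d*((z-o[2])/d[:,2])[:,None])[:,:2]
def project(P,p,fish):
    q=(np.atleast_2d(P)-p["pose"][:3,3])@p["pose"][:3,:3]*[1,-1,-1]
    r=np.linalg.norm(q[:,:2],axis=1,keepdims=True)+1e-9
    k=np.arctan2(r,q[:,2:])/r if fish else 1/q[:,2:]
    return q[:,:2]*k*[p["fx"],p["fy"]]+[p["cx"],p["cy"]]
def blobs(mask,amin):
    n,l,st,c=cv2.connectedComponentsWithStats(mask.astype(np.uint8))
    return [np.argwhere(l==i)[:,::-1].astype(float) for i in range(1,n) if st[i,4]>amin]
def quat(yaw):  # tool down, tool y along (-sin yaw, cos yaw)
    return (R.from_euler('z',yaw)*R.from_quat([0,1,0,0])).as_quat()
E
python3 - <<'E'
from h import *
im,p,f=snap("top")
hsv=cv2.cvtColor(im,cv2.COLOR_BGR2HSV); H,S,V=[hsv[...,i].astype(int) for i in range(3)]
box=np.zeros(H.shape,bool); box[145:260,240:370]=1
def rep(n,m,z,a):
    for b in blobs(m&box,a):
        r=cv2.minAreaRect(cast(b,z,p,f).astype(np.float32)); print(n,len(b),b.mean(0),r)
rep("pad",(V>170)&(S<60)&(np.arange(640)<305),12,150)
rep("testrack",(np.abs(H-108)<12)&(S>120)&(np.arange(640)<305),18,150)
rep("red",((H<8)|(H>172))&(S>120)&(np.arange(640)>305),18,50)
rep("yel",(abs(H-27)<7)&(S>120)&(np.arange(640)>305),18,50)
rep("grn",(abs(H-60)<18)&(S>120)&(np.arange(640)>305),18,50)
print("edge",cast([[300,266]],0,p,f),"lamp stem",cast([[435,180]],60,p,f))
E
```

```text
testrack 528 [274.07 167.93] ((564.2340087890625, 439.4367370605469), (50.926944732666016, 80.40055084228516), 1.827193260192871)
testrack 192 [291.08 197.38] ((510.2699279785156, 421.14105224609375), (42.42066192626953, 48.76565170288086), 2.797541618347168)
testrack 162 [257.17 199.51] ((507.291015625, 468.2087097167969), (41.98637390136719, 17.02608871459961), 0.14861148595809937)
testrack 582 [275.78 229.8 ] ((455.16497802734375, 435.03179931640625), (51.1739501953125, 81.73857879638672), 2.906134605407715)
red 200 [341.96 189.22] ((534.1624145507812, 309.6045837402344), (57.51362228393555, 33.74360275268555), 87.93399047851562)
yel 544 [341.63 209.93] ((490.45025634765625, 311.9350280761719), (56.650794982910156, 49.476898193359375), 89.24821472167969)
grn 518 [339.9  235.99] ((440.79736328125, 313.3600769042969), (54.44545364379883, 46.82710647583008), 89.26766967773438)
edge [[384.01 389.18]] lamp stem [[538.63 143.03]]
```

```bash
python3 - <<'E'
from h import *
q=quat(0); print(env.ik([509,437,240],q), env.ik([490,312,240],q))
env.reach([509,437,240],q); env.hold(0.2); snap("wrist","w_test")
env.move_l([490,312,240]); env.hold(0.2); snap("wrist","w_pick")
print(env.read_state()["time_s"],env.read_state()["tool_pos"])
a=cv2.imread("pics/w_test.png");b=cv2.imread("pics/w_pick.png")
cv2.imwrite("pics/both.png",np.vstack([a[50:350],b[50:350]]))
E
```

```text
[ 0.69  0.56  1.56 -0.    1.02 -0.88] [ 0.55  0.44  1.77 -0.    0.93 -1.02]
2.9833 [489.99 312.59 239.87]
```

View pics/both.png

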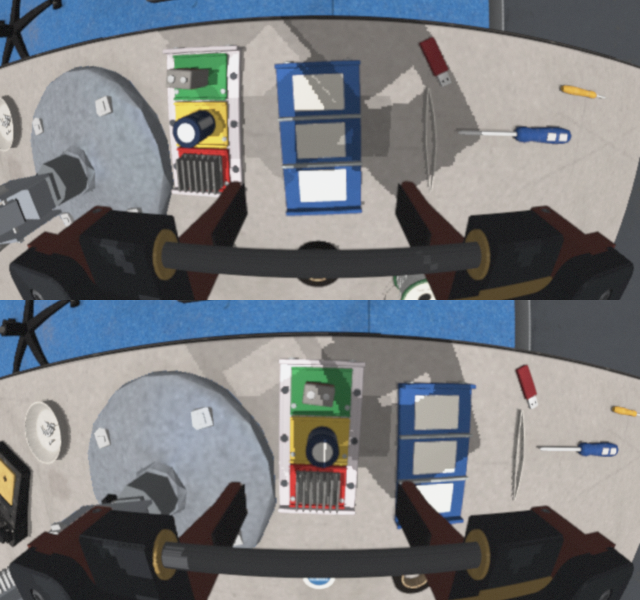

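The wrist views show both racks clear of the fingers. In the stacked picture's lower half (pick view), the battery is at about (318,393), the capacitor top at (322,452) and the heatsink at (320,490). In the upper half (test view), the pads are at (318,92), (321,140) and (321,185). Next I'll convert these to positions and zoom in.

```bash
cat > m.py <<'E'
from h import *
p0=viewer.camera_params("wrist")
def P(pos):
    p=dict(p0); T=np.eye(4); T[:3,:3]=R.from_quat(quat(0)).as_matrix(); T[:3,3]=pos; p["pose"]=T@p0["tool_from_camera"]; return p
def masks(im):
    h=cv2.cvtColor(im,cv2.COLOR_BGR2HSV).astype(int); return h[...,0],h[...,1],h[...,2]
E
python3 - <<'E'
from m import *
im=cv2.imread("pics/w_test.png"); p=P([509,437,240]); H,S,V=masks(im)
roi=np.zeros(H.shape,np.uint8); 
blue=((abs(H-110)<12)&(S>110)).astype(np.uint8); blue[:100]=0; blue[275:]=0; blue[:,:265]=0; blue[:,375:]=0
b=max(blobs(cv2.dilate(blue,np.ones((3,3))),500),key=len)
cv2.fillConvexPoly(roi,cv2.convexHull(b.astype(np.int32)),1)
pad=cv2.morphologyEx(((roi>0)&(S<70)&(V>60)).astype(np.uint8),cv2.MORPH_OPEN,np.ones((5,5)))
C=[]
for x in blobs(pad,300):
    r=cv2.minAreaRect(cast(x,12.5,p,True).astype(np.float32)); C.append(r[0]); print("pad",len(x),x.mean(0),r)
C=np.array(C); d=C[np.argmax(C[:,0])]-C[np.argmin(C[:,0])]; print("test centre",C.mean(0),"yaw deg",np.degrees(np.arctan2(d[1],d[0])),np.hypot(*d))
im=cv2.imread("pics/w_pick.png"); p=P([490,312.5,240]); H,S,V=masks(im)
for n,m in dict(red=((H<8)|(H>172))&(S>130),yel=(abs(H-26)<7)&(S>130),grn=(abs(H-63)<15)&(S>130)).items():
    m=m.copy(); m[:,:270]=0; m[:,370:]=0; m[:100]=0;m[275:]=0
    x=np.vstack(blobs(m,40)); r=cv2.minAreaRect(cast(x,20,p,True).astype(np.float32)); print(n,len(x),r)
c=im[105:270,265:375]; cv2.imwrite("pics/zoom.png",cv2.resize(c,None,fx=3.6,fy=3.6,interpolation=cv2.INTER_CUBIC))
E
```

```text
pad 1899 [318.27 141.85] ((461.22369384765625, 433.23248291015625), (37.32792663574219, 51.043785095214844), 2.7324209213256836)
test centre [461.22 433.23] yaw deg 0.0 0.0
red 551 ((533.13916015625, 307.70184326171875), (57.41269302368164, 35.695533752441406), 87.5577392578125)
yel 1486 ((490.8648681640625, 309.5252685546875), (56.93300247192383, 48.74959182739258), 87.91764831542969)
grn 1032 ((440.8714599609375, 311.3142395019531), (54.96248245239258, 44.180843353271484), 88.20478057861328)
```

View pics/zoom.png

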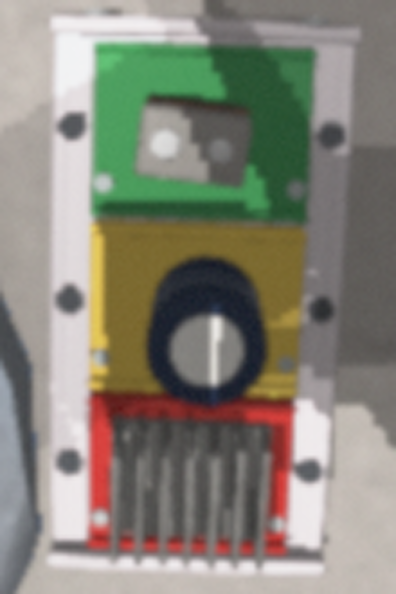

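Zoom: battery top face corners are at (148,97), (250,105), (243,187) and (137,178). The capacitor's top rim centre is at (207,346). The heatsink's outer fins run from (115,455) to (113,560) and from (270,455) to (260,565).

```bash
python3 - <<'E'
from m import *
p=P([490,312.5,240])
Z=lambda a:np.array(a)/3.6-0.36+[265,105]
b=cast(Z([(148,97),(250,105),(243,187),(137,178)]),67,p,True); print("bat",b,b.mean(0),cv2.minAreaRect(b.astype(np.float32)))
print("bat terminals",cast(Z([(165,145),(220,152)]),67,p,True))
print("cap",cast(Z([(207,346),(207,288),(207,404),(149,346),(266,346)]),62,p,True))
print("hs fin ends far/near",cast(Z([(113,562),(260,566),(118,455),(270,455)]),43,p,True))
print("hs base near edge",cast(Z([(113,420),(272,425)]),18,p,True))
im=cv2.imread("pics/w_test.png"); p=P([509,437,240]); H,S,V=masks(im)
m=((S<75)&(V>60)).astype(np.uint8); m[:108]=0; m[265:]=0; m[:,:285]=0; m[:,356:]=0
m=cv2.morphologyEx(m,cv2.MORPH_OPEN,np.ones((5,5)))
for x in blobs(m,300):
    r=cv2.minAreaRect(cast(x,12.5,p,True).astype(np.float32)); print("pad",len(x),x.mean(0),r)
for v in [(317,141),(320,190),(321,235)]: print(v,H[v[1],v[0]],S[v[1],v[0]],V[v[1],v[0]])
E
```

```text
bat [[428.92 299.06]
 [430.75 322.17]
 [449.64 320.7 ]
 [447.54 296.4 ]] [439.22 309.58] ((439.15380859375, 309.3673095703125), (24.382871627807617, 18.948606491088867), 85.04905700683594)
bat terminals [[439.95 302.86]
 [441.57 315.4 ]]
cap [[488.96 312.51]
 [474.59 312.49]
 [503.75 312.54]
 [488.96 298.49]
 [488.95 326.78]]
hs fin ends far/near [[556.91 286.52]
 [558.06 327.49]
 [524.72 288.79]
 [524.68 329.53]]
hs base near edge [[523.66 285.57]
 [525.16 331.55]]
pad 1912 [318.25 141.91] ((461.3258056640625, 433.2034606933594), (37.560848236083984, 51.30558776855469), 3.025801658630371)
pad 1762 [320.43 189.96] ((510.8554382324219, 435.3509826660156), (37.70721435546875, 51.13362121582031), 1.9352295398712158)
pad 1531 [322.43 234.93] ((560.6388549804688, 437.4111633300781), (37.55942916870117, 51.148292541503906), 1.648898720741272)
(317, 141) 21 19 136
(320, 190) 23 17 134
(321, 235) 90 1 241
```

```bash
cat > pp.py <<'E'
from h import *
D=np.radians
def pick_place(src,syaw,dst,dyaw,gz,width):
    """gz: grasp-point height at pick-up; the part sits 6 mm lower at the goal."""
    t=gz+61; up=185
    env.move_l([*src,up],quat(D(syaw)),rate=220); set_gripper(width+24)
    env.move_l([*src,t],rate=110,f_stop=15) and print("contact on descent!")
    set_gripper(0); s=env.read_state(); print("grip",s["width"],s["grip_force"],s["tool_pos"])
    env.move_l([*src,up],rate=140); print("lifted",env.read_state()["width"])
    env.move_l([*dst,up],quat(D(dyaw)),rate=170)
    env.move_l([*dst,t-6+6],rate=120); env.hold(0.15)
    print("touch",env.move_l([*dst,t-6-1.5],rate=20,f_stop=4),env.read_state()["tool_pos"])
    set_gripper(width+20)
    env.move_l([*dst,up],rate=150); print("t",env.read_state()["time_s"])
E
python3 - <<'E'
from pp import *
print(env.tips_ahead)
pick_place([439.5,309.5],-5.5,[560.5,437.4],2.4,43,26)
snap("wrist","w_b1")
E
```

```text
80.0
grip 26.02881927431815 30.000436305999756 [439.7  309.63 104.44]
lifted 25.886049104619726
touch True [560.78 437.62  98.35]
t 10.1167
```

View pics/w_b1.png

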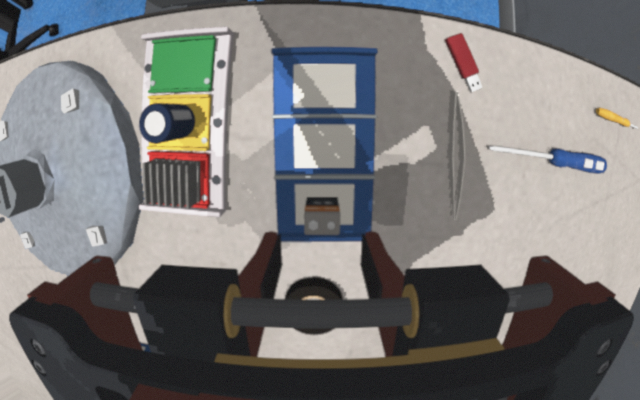

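The battery stands upright on the far pad, with its base near edge at about px (323,200) on a pad spanning columns 296–355. I'll continue with the capacitor and heatsink.

```bash
python3 - <<'E'
from pp import *
pick_place([489,312.5],-2,[510.9,435.4],2.4,41,30)
pick_place([541,308],-2.3,[461.3,433.3],2.4,40,46)
env.move_l([509,437,240],quat(0),rate=200); env.hold(0.2); im,_,_=snap("wrist","w_end")
cv2.imwrite("pics/endz.png",cv2.resize(im[90:280,260:380],None,fx=3,fy=3,interpolation=cv2.INTER_CUBIC))
print(env.read_state()["tool_pos"])
E
```

```text
grip 29.162777344860515 30.00068485736847 [489.2  312.67 102.44]
lifted 29.598392557837588
touch True [511.1  435.61  96.29]
t 17.0083
grip 44.84182755583835 30.00070095062256 [541.2  308.1  101.42]
lifted 44.59869937966707
touch True [461.17 433.23  94.76]
t 24.15
[507.88 436.7  238.64]
```

View pics/endz.png

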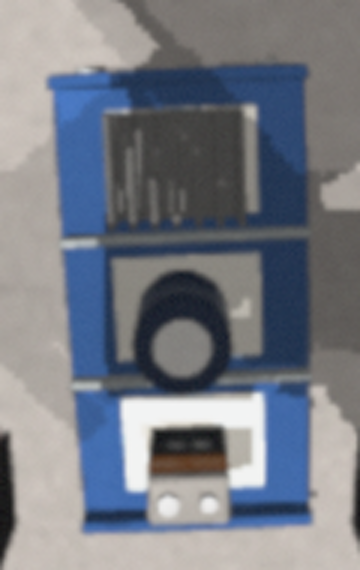

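All three parts are upright in the right bays. From the zoom: heatsink near edge is (106,112)–(246,110), the capacitor top centre is (182,346), and the battery's top runs (150,478)–(229,522). I'll check the centring numerically.

```bash
python3 - <<'E'
from m import *
p=P([507.88,436.7,238.64])
# check against the pads with the same pose
Z=lambda a:np.array(a)/3-0.33+[260,90]
print("pads mid(bay,mid,far)",cast(Z([(103,108),(258,105),(260,212),(113,257),(262,253),(262,352),(120,398),(266,394),(266,487),(127,492)]),12.5,p,True))
print("hs base near",cast(Z([(106,112),(246,110)]),12.5,p,True),"top far",cast(Z([(108,226),(248,222)]),37,p,True))
print("cap",cast(Z([(182,346),(182,300),(182,392),(135,346),(230,346)]),56,p,True))
print("bat top",cast(Z([(150,476),(229,473),(228,522),(149,524)]),61,p,True).mean(0),"base near",cast(Z([(152,428),(224,428)]),12.5,p,True))
env.move_l([430,434,200],rate=150); env.hold(.3); im,_,_=snap("wrist","w_end2"); print(env.read_state()["tool_pos"],env.read_state()["time_s"])
cv2.imwrite("pics/end2z.png",cv2.resize(im[100:300,240:400],None,fx=3,fy=3,interpolation=cv2.INTER_CUBIC))
E
```

```text
pads mid(bay,mid,far) [[443.59 409.11]
 [442.6  460.  ]
 [478.37 461.12]
 [493.76 411.79]
 [492.35 462.03]
 [527.22 462.79]
 [544.16 413.25]
 [542.67 464.6 ]
 [578.81 465.73]
 [580.78 414.96]]
hs base near [[444.93 410.09]
 [444.31 456.06]] top far [[479.18 412.29]
 [477.93 455.42]]
cap [[512.08 435.14]
 [498.06 435.14]
 [526.53 435.14]
 [512.09 421.2 ]
 [512.08 449.37]]
bat top [559.91 437.29] base near [[555.48 424.4 ]
 [555.47 449.99]]
[430.49 433.98 200.19] 26.0083
```

View pics/end2z.png

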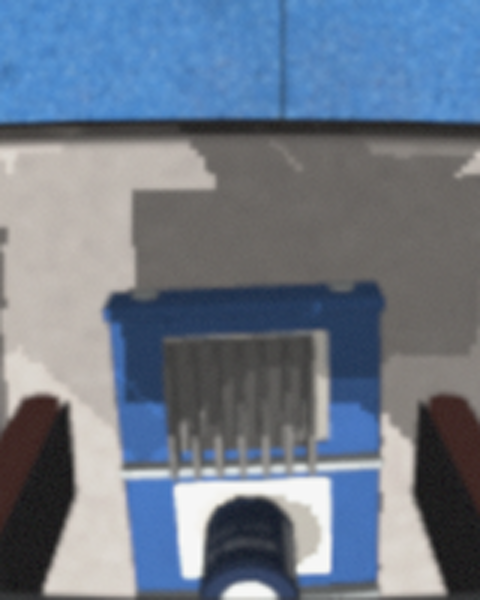

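```bash
python3 - <<'E'
from station import env, workorder
env.hold(0.3); print(workorder.sign_off())
E
```

```text
the job is handed in; nothing more can be done
None
```

The job is handed in: the battery is in the far bay, the capacitor in the middle and the heatsink in the near bay, all upright and about 2 mm or less from pad centre (about 26 s used); sign-off gave no verdict.

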